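# Draw the pattern board home with the sprung hook

### The arm

A 6-joint arm with a two-finger parallel gripper is mounted at the origin on the work surface. World frame = base frame: x ahead of the robot, y to its left, z up, the work surface at z = 0. Lengths are in m, angles in rad, forces in N, time in s.
With the tool pointing down it reaches from about 0.35 to 0.975 m from the base axis. Payload 4.9 kg.
Tool frame: the origin (TCP) lies midway between the tips of the shut fingers; the grasp point (between the pads) lies 19 mm behind it; x points along the fingers, y is the direction in which the jaws open and shut, and the axes are right-handed (so a half turn about x gives the same grasp; the last joint's range is limited). The gripper opens to 85 mm and grips with 20 to 120 N. Pads are 22 mm wide; open, the fingers measure 114 mm over their backs; the gripper's body (76 mm by 85 mm) begins 54 mm behind the grasp point. The pads swing forward as they close: fully open they stand 13 mm farther back than shut.
Start: joints at [1.21, 0.053, 1.613, -0, 1.476, -0.119], TCP at [0.15, 0.607, 0.231] pointing down, gripper open.
Joint ranges: [-3.01, 3.01], [-1.01, 2.22], [0.06, 2.58], [-1.02, 4.17], [0.09, 2.62], [-3.14, 3.14]. Speed limits (rad/s): [2.57, 2.57, 3.14, 3.14, 3.14, 3.14].

### API

Orientations are given as a rotation vector (axis times angle).
In Python, from station import ctrl gives the robot as it stands.
- The arm moves only by the shell command python3 -m handwheel 'ROWS' [FORCE]. ROWS is JSON, a list of rows, each a list of 3 entries, a list of its own where there are three numbers: the finger opening in m, from 0 to 0.0854, then the shift along the tool's x, y, z in m, then the turn, a rotation vector about the tool's x, y, z in degrees. In form: [[claw, [dx, dy, dz], [ax, ay, az]], ...]. A call has 1 to 10 rows; each row shifts and turns the commanded pose from where the row before left it, along the tool's axes as they then stand; what a row does not reach is not made up. A row lasts 1/12 s, in which the tool goes at most 41.7 mm and 7.16 degrees, less where a joint would pass 70% of its speed; a pose out of reach is approached as far as the arm can. A call with a gripper value outside its range is refused whole. The fingers move at their own pace and stop on an object; FORCE is the grip in N (left out, the last holds). Time passes only in rows, so rows that do not move let the fingers close. It gives the time, the measured TCP pose, the force and the opening at its end, in the units of the state.
- ctrl.get_obs(): the state, without advancing time (a new reading comes with each control period).
- ctrl.get_image(name): name is "side" or "top"; returns the picture (420x560x3 uint8, red, green, blue); there is no depth.
- ctrl.camera_params(name): a dict with "vertical_fov" (degrees; the focal length in pixels is half the picture's height over the tangent of half this angle, whatever the lens; pixels are square), "cx", "cy" (the principal point, pixels), "D" ([k1, k2, p1, p2, k3] as OpenCV has them; the pictures are not rectified), "rvec" (rotation vector, rad) and "tvec" (3), from world to camera coordinates, as OpenCV has them. Camera axes: x right, y down, z forward; pixel columns grow to the right and rows downward; lengths in m; the calibration is good to about 2 mm. A picture is of the moment at which its call begins. camera_params takes no time and is no camera call.
- ctrl.finish_job(): hands the job in, once; it reports no verdict.
Trained networks look in the newest picture that a camera, given by its name, has taken for a name from the list of things; names that differ only in an ending like _2 or _b are one class to them, and where a whole thing is asked for, a point or a joint stands for the part that bears it (a point fixed in the world has none). Each returns a list of dicts, best first, with "score" (0 to 1); they miss things now and then, are a little off and sometimes report something else, mostly with a low value. They report only what shows in the picture. A call takes as long as a camera call. They do not tell look-alikes from the thing itself.
- ctrl.look_for(thing, camera): "box" ([centre column, centre row, width, height] in pixels, round what is visible of it).
- ctrl.silhouettes(thing, camera): "mask" (420x560 bool, what is visible of it) and "box" ([centre column, centre row, width, height] in pixels, round what is visible of it).
- ctrl.tip_of(thing, camera): "centre" ([row, column] in pixels: a listed point, or the origin of a listed thing).
The state is a dict: "t": time; "q": joint angles; "dq": joint speeds; "effort": joint torques, N m; "tool_pos": TCP position; "tool_rot": TCP orientation; "contact_force": force on the tool from outside, world axes, zero at the start; "wrist_torque": the same for the moment, N m; "opening": finger opening in m.
Only numpy, scipy, OpenCV 4.12 (cv2) and the standard library are available. Lean on these libraries where they do the work, as an engineer would, in place of code of your own. Each camera call takes 0.05 s, during which the arm holds its last target.

### The job

Press the orange yoke of the sprung plunger away from you so that its steel hook reaches out past the brass post on the black pattern board, slide it across until the hook is behind the post, and let it back so that the spring holds the post in the hook and pulls the board up against both red stops. Do not touch the board with the gripper: the hook must do the pulling. Leave the jars, the printing block, the tools and the bowl where they are, and finish with the gripper clear of everything.

Things in the scene. Friction and masses are not known exactly. Their poses are not given: they have to be found in the camera images.
- fixture: Aluminium bed plate fixed to the bench, 300 x 260 x 12 mm. Origin at bench level; x points away from the robot along the plunger's travel, y to the left, z up. The plate spans x -105 to +195 mm, y -130 to +130 mm. Two red stop blocks, 20 x 20 mm, tops 34 mm above the bench, at x = 0, y = -55 and +55 mm; their far faces (x = +10 mm) are where the board's near edge comes to rest.
- carriage (a joint): Position (m) of the blue carriage on its cross rails along the fixture's +y: 0 = right end (it starts near it), 0.11 = left end. It carries plunger and hook, slides with about 2.5 N of friction and stays where it is left. The plunger's axis is at fixture y = -85 mm + this value. The carriage spans fixture x -70 to -20 mm, top 66 mm above the bench.
- plunger (a joint): How far (m) the sprung plunger is pressed along the fixture's +x: 0 = out (rest), 0.07 = fully pressed. Yoke, rod and hook are one piece and move together. The spring pushes it back with about 5 N at 0, 7 N at 0.018 and 13 N at 0.07.
- push_face (a point): Centre of the orange yoke's push face, which looks to fixture -x, 52 mm above the bench; axes as the fixture's. Seen from above the yoke is a U open at the rear (-x): face 50 mm wide between two 8 mm cheeks that reach 42 mm back; all from 30 to 75 mm above the bench. Closed fingertips lowered between the cheeks can push it forward on the face and sideways on the cheeks.
- hook: Steel hook on the plunger's rod. Origin: middle of the claw's inner face, 50 mm above the bench, axes as the fixture's. The rod (10 mm thick) runs along x at y = -20 mm. The claw is a bar, x 0 to +8 mm, 12 mm high, from the rod left to y = +21 mm; a lip at y +15 to +21 mm reaches back to x = -10 mm. Pocket between rod and lip: 30 mm wide, y -15 to +15 mm.
- post (a point): Axis of the brass post on the board, 50 mm above the bench; axes as the board's. Post 14 mm in diameter, from 22 to 77 mm above the bench. At the start the hook is wholly to its right (-y), the claw nearer to the robot than the post. With the board home the post axis is at fixture x = +35 mm and, once caught, holds the plunger pressed by about 0.018 m.
- board: Loose black pattern board with gold motifs, 140 (x) x 150 (y) x 10 mm, about 0.35 kg, lying on the bed plate. Origin under its centre; x points away from the robot. The post stands at x = -45 mm, y = 0; the near edge is at x = -70 mm. It starts 8 to 25 mm away from the stops, a little askew.
- bead_jar: Small blue jar with red cap, 40 mm wide, 50 mm high, standing on the bed; leave alone. Origin under its middle.
- print_block: Dark wooden printing block 90 x 60 x 30 mm with knob, 65 mm high in all, left of the bed; leave alone. Origin under its middle.
- tall_jar: Green jar with red cap, 64 mm wide, 90 mm high, on the left; leave alone. Origin under its middle.
- wide_jar: Yellow jar with red cap, 72 mm wide, 70 mm high, on the right; leave alone. Origin under its middle.
- mallet: Hammer with wooden handle, 200 mm, lying on the left; leave alone. Origin under its middle.
- brush: Brush, 170 mm, lying at the near left; leave alone. Origin under its middle.
- brass_bowl: Brass bowl, 100 mm wide, 35 mm high, on the right; leave alone. Origin under its middle.
There are look-alikes about, which are no part of the job. Of the things shaped like the board, the black one is meant.

How it is judged:
By the outcome, as a careful person would: the job done as asked, in the order asked, and still so for the second after the job is handed in, with the robot touching nothing.
It also fails if it takes over 40 s, if anything falls off the work surface, if the arm or the gripper's body presses on something with over 40 N, if the wrist force passes 120 N, or if a joint passes its speed limit or range.

## Working session

There is one attempt and no reset: what is moved stays moved. The work goes in short steps, Python scripts to look and compute and a shell command to move; the robot and the scene stay as the last step left them, time stands still between calls to the robot, and variables do not carry over. Pictures are saved under pics/ and viewed, and the job is handed in when it is done.

```bash
mkdir -p pics; ls; python3 - <<'E'
from station import ctrl
import cv2
for n in("top","side"):
    im=ctrl.get_image(n); cv2.imwrite(f"pics/{n}0.png",im[:,:,::-1]); print(n,ctrl.camera_params(n))
o=ctrl.get_obs();print(o)
E
```

```text
pics
top {'vertical_fov': 54.20501163104308, 'cx': 275.25088438251527, 'cy': 211.7464722147727, 'D': array([-0.12668923,  0.        ,  0.        ,  0.        ,  0.        ]), 'rvec': array([ 2.16931285, -2.1294773 ,  0.11528565]), 'tvec': array([0.00394826, 0.55030735, 1.2794851 ])}
side {'vertical_fov': 57.39647968490012, 'cx': 282.86356018854815, 'cy': 213.36395533994292, 'D': array([0.03729653, 0.        , 0.        , 0.        , 0.        ]), 'rvec': array([ 0.93978388, -2.55711563,  0.95071445]), 'tvec': array([0.39132257, 0.3091325 , 0.79981138])}
{'t': 0.1, 'q': array([ 1.21000215e+00,  5.32721267e-02,  1.61417094e+00, -9.16004299e-06,
        1.47600504e+00, -1.19027056e-01]), 'dq': array([ 6.22410745e-05, -9.95686782e-04, -2.98804983e-03, -2.42567594e-04,
        3.05072382e-03,  4.18993025e-04]), 'effort': array([-1.22258066e-04, -3.94902313e+01, -3.71362889e+01, -1.46731750e-04,
        3.96800169e-03,  7.21631437e-06]), 'tool_pos': array([0.14945217, 0.60628006, 0.23018906]), 'tool_rot': array([ 0.18839029,  1.56288225, -0.19123059]), 'contact_force': array([-0.4120348 ,  0.84660413, -0.59605902]), 'wrist_torque': array([ 0.02851966, -0.04019904,  0.03947256]), 'opening': 0.08560227725730732}
```

View pics/top0.png

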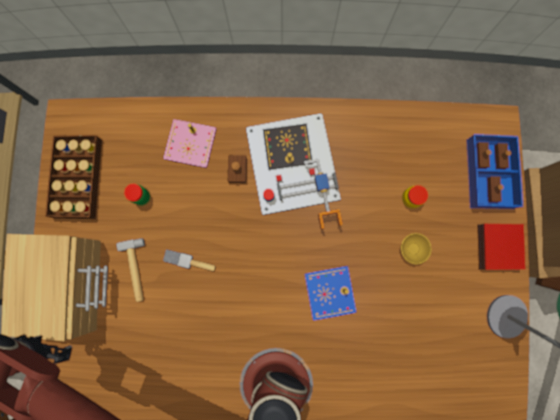

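View pics/side0.png

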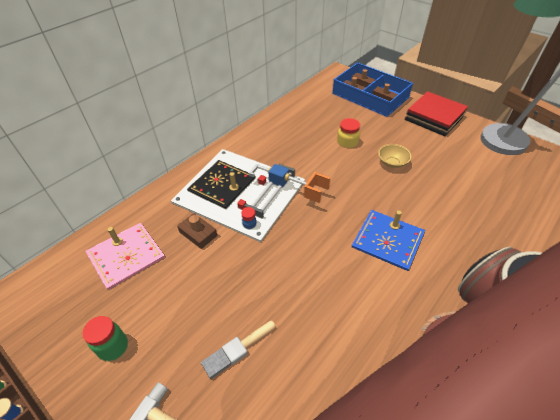

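The top view shows three boards: black on the bed (288,147), pink (190,143) and blue (330,292). The black one is meant. The orange yoke is at (330,220), the blue carriage at (323,182) and the bead jar at (268,196). Next I'll take close crops.

```bash
cat > h.py <<'E'
import numpy as np, cv2
from station import ctrl
def cam(n):
    p=ctrl.camera_params(n); f=210/np.tan(np.radians(p['vertical_fov'])/2)
    K=np.array([[f,0,p['cx']],[0,f,p['cy']],[0,0,1.]]); return K,p['D'],p['rvec'],p['tvec']
def pix2w(n,uv,z):
    K,D,r,t=cam(n); uv=np.array(uv,float).reshape(-1,1,2)
    u=cv2.undistortPoints(uv,K,D).reshape(-1,2); R=cv2.Rodrigues(r)[0]
    d=np.c_[u,np.ones(len(u))]@R; c=-R.T@t
    return c+d*((z-c[2])/d[:,2])[:,None]
def proj(n,P):
    K,D,r,t=cam(n); return cv2.projectPoints(np.array(P,float).reshape(-1,3),r,t,K,D)[0].reshape(-1,2)
E
python3 - <<'E'
import cv2
a=cv2.imread('pics/top0.png')[105:245,235:355]; cv2.imwrite('pics/top0c.png',cv2.resize(a,None,fx=4.2,fy=4.2,interpolation=cv2.INTER_CUBIC))
a=cv2.imread('pics/side0.png')[145:245,165:345]; cv2.imwrite('pics/side0c.png',cv2.resize(a,None,fx=4.4,fy=4.4,interpolation=cv2.INTER_CUBIC))
E
```

```text
(no output)
```

View pics/top0c.png

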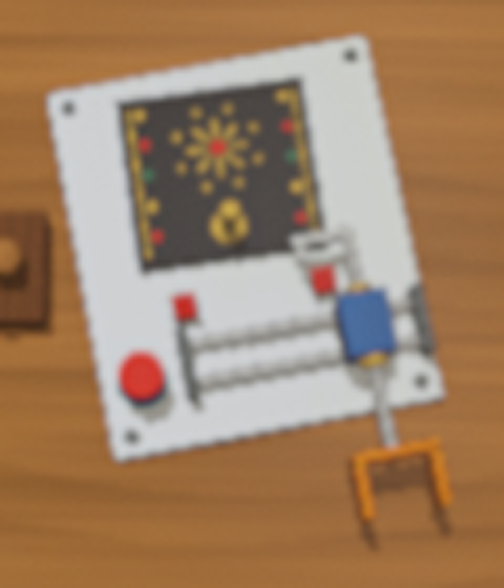

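View pics/side0c.png

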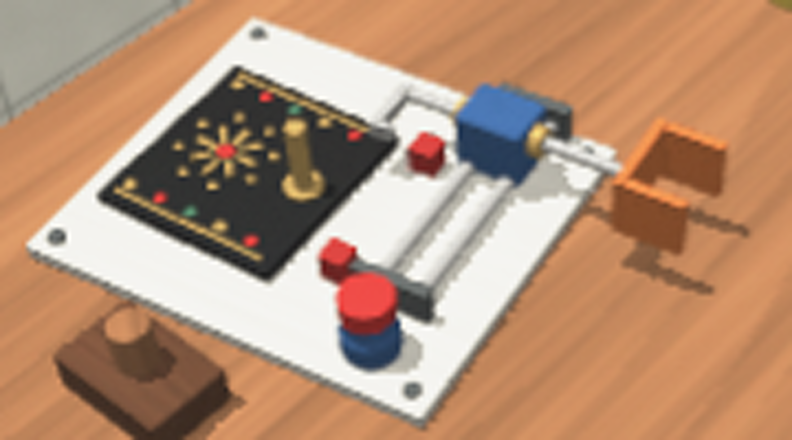

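The top crop shows the black board at an angle, with the post base and top near crop (230,225). The stops are at (185,306) and (322,280), the carriage at (365,325), the yoke face at (397,450) and the hook's claw at about (320,243). The black board is clearly the right one.

```bash
cat >> h.py <<'E'
def c2p(l,s=4.2,o=(235,105)): return (np.array(l,float)+.5)/s-.5+np.array(o)
def fit(local,w):
    local=np.array(local,float);w=np.array(w)[:,:2];a=local-local.mean(0);b=w-w.mean(0)
    th=np.arctan2((a[:,0]*b[:,1]-a[:,1]*b[:,0]).sum(),(a*b).sum())
    R=np.array([[np.cos(th),-np.sin(th)],[np.sin(th),np.cos(th)]]); t=w.mean(0)-R@local.mean(0)
    return th,t,w-(local@R.T+t)
E
python3 - <<'E'
from h import *
W=pix2w('top',c2p([(50,95),(367,37),(443,398),(115,460)]),.012)
th,t,r=fit([(.195,.13),(.195,-.13),(-.105,-.13),(-.105,.13)],W)
print('fixture',np.degrees(th),t,r.round(4).tolist())
Ws=pix2w('side',c2p([(255,18),(615,150),(425,420),(30,245)],4.4,(165,145)),.012)
th2,t2,r2=fit([(.195,.13),(.195,-.13),(-.105,-.13),(-.105,.13)],Ws[[3,0,1,2]])
print('side',np.degrees(th2),t2,r2.round(4).tolist())
R=np.array([[np.cos(th),-np.sin(th)],[np.sin(th),np.cos(th)]])
f=lambda w:((w[:,:2]-t)@R).round(4).tolist()
print('stops',f(pix2w('top',c2p([(185,306),(322,280)]),.034)))
print('board FL FR NR NL',f(pix2w('top',c2p([(121,103),(300,82),(322,247),(143,270)]),.022)))
B=pix2w('top',c2p([(121,103),(300,82),(322,247),(143,270)]),.022)
tb=fit([(.07,.075),(.07,-.075),(-.07,-.075),(-.07,.075)],B);print('board yaw rel',np.degrees(tb[0]-th),'centre',f(tb[1][None]),'post',f((tb[1]+[-.045*np.cos(tb[0]),-.045*np.sin(tb[0])])[None]))
print('yoke outer rear-top edge: face corners L,R, cheek ends',f(pix2w('top',c2p([(353,455),(440,441),(367,518),(447,503)]),.075)))
print('carriage',f(pix2w('top',c2p([(337,293),(385,288),(393,352),(347,362)]),.066)))
print('claw',f(pix2w('top',c2p([(292,240),(297,262),(350,228)]),.056)))
for n in('post','push_face','hook','fixture','board'):
  for c,z in(('top',0),('side',0)):
    L=ctrl.tip_of(n,c)
    z={'post':.05,'push_face':.052,'hook':.05,'fixture':0,'board':.012}[n]
    for d in L[:3]:
        print(n,c,round(d['score'],2),np.round(d['centre']),f(pix2w(c,[d['centre'][::-1]],z)))
E
```

```text
fixture 11.598794225394421 [ 0.67348718 -0.04889338] [[-0.0005, -0.0008], [0.0001, 0.0], [0.0006, 0.0006], [-0.0002, 0.0002]]
side 12.067300030639123 [ 0.67370324 -0.05077996] [[-0.0011, -0.0021], [-0.0004, -0.0001], [0.0022, 0.0021], [-0.0006, 0.0001]]
stops [[-0.0002, 0.0553], [0.0005, -0.0525]]
board FL FR NR NL [[0.1736, 0.0747], [0.1643, -0.0682], [0.0289, -0.059], [0.0366, 0.0819]]
board yaw rel -3.441882232932214 centre [[0.1008, 0.0074]] post [[0.0559, 0.0101]]
yoke outer rear-top edge: face corners L,R, cheek ends [[-0.1417, -0.0448], [-0.1433, -0.1101], [-0.1894, -0.0458], [-0.1894, -0.106]]
carriage [[-0.0181, -0.058], [-0.0209, -0.0943], [-0.0701, -0.0905], [-0.0712, -0.055]]
claw [[0.0307, -0.0336], [0.0131, -0.034], [0.0318, -0.0789]]
post top 0.89 [292. 343.] [[-0.3971, -0.0748]]
post top 0.82 [154. 292.] [[0.0665, 0.0007]]
post top 0.66 [129. 190.] [[0.2103, 0.3142]]
post side 0.89 [184. 229.] [[0.0599, 0.0242]]
post side 0.86 [216. 395.] [[-0.3899, -0.0805]]
post side 0.73 [235. 113.] [[0.2132, 0.3139]]
push_face top 0.55 [214. 330.] [[-0.1508, -0.0819]]
push_face top 0.21 [247. 410.] [[-0.2982, -0.3114]]
push_face side 0.57 [186. 308.] [[-0.1425, -0.0702]]
push_face side 0.35 [162. 391.] [[-0.3116, -0.2744]]
hook top 0.53 [161. 311.] [[0.0309, -0.0561]]
hook side 0.4 [170. 254.] [[0.0275, -0.0603]]
fixture top 0.73 [174. 299.] [[0.0052, -0.0132]]
fixture side 0.95 [200. 252.] [[-0.0007, 0.0078]]
board top 0.93 [148. 287.] [[0.0977, 0.0104]]
board top 0.89 [290. 328.] [[-0.3832, -0.032]]
board top 0.87 [142. 192.] [[0.1777, 0.3192]]
board side 0.9 [259. 120.] [[0.1731, 0.3457]]
board side 0.77 [240. 388.] [[-0.3949, -0.0295]]
board side 0.62 [186. 224.] [[0.092, 0.0091]]
```

```bash
cat >> h.py <<'E'
from scipy.spatial.transform import Rotation as Ro
TH=np.radians(11.7); T=np.array([.6735,-.0493])
def f2w(x,y,z): return np.array([T[0]+x*np.cos(TH)-y*np.sin(TH),T[1]+x*np.sin(TH)+y*np.cos(TH),z])
def w2f(p):
    d=np.array(p[:2])-T; return np.array([d[0]*np.cos(TH)+d[1]*np.sin(TH),-d[0]*np.sin(TH)+d[1]*np.cos(TH),p[2]])
def st():
    o=ctrl.get_obs(); R=Ro.from_rotvec(o['tool_rot']).as_matrix()
    print('t',round(o['t'],2),'fix mm',(w2f(o['tool_pos'])*1e3).round(1),'F',(Ro.from_euler('z',-TH).apply(o['contact_force'])).round(1),'open',round(o['opening'],4))
    F=np.array([[np.cos(TH),-np.sin(TH),0],[np.sin(TH),np.cos(TH),0],[0,0,1]])
    print('tool axes in fixture cols x,y,z\n',(F.T@R).round(3).tolist()); return o,R,F
def need(R,p,tgt): return ((R.T@(np.array(tgt)-p))*1e3).round(1)
E
python3 - <<'E'
from h import *
o,R,F=st()
for s in(1,-1):
    G=F@np.array([[0,0,-s],[0,s*-1.,0],[-1,0,0]]) if 0 else F@np.c_[[0,0,-1],[0,s,0],np.cross([0,0,-1],[0,s,0])]
    print(s,(Ro.from_matrix(R.T@G).as_rotvec(degrees=True)).round(1),'then',need(G,o['tool_pos'],f2w(-.170,-.0755,.15)))
E
```

```text
t 0.6 fix mm [-379.9  748.7  231.3] F [-0.1  0.5 -0. ] open 0.0854
tool axes in fixture cols x,y,z
 [[0.0, 0.431, 0.902], [0.0, 0.902, -0.431], [-1.0, 0.0, -0.0]]
1 [-25.6   0.   -0. ] then [  81.3 -824.2  209.9]
-1 [154.4  -0.   -0. ] then [  81.3  824.2 -209.9]
```

```bash
python3 -m handwheel '[[0,[0,0,0],[-6.4,0,0]],[0,[0,0,0],[-6.4,0,0]],[0,[0,0,0],[-6.4,0,0]],[0,[0,0,0],[-6.4,0,0]],[0,[0,-34,9],[0,0,0]]]' 60; python3 -c "
from h import *
st()"
```

```text
t: 1.02
tool_pos: [0.1665, 0.5723, 0.2302]
tool_rot: [-0.166, 1.566, 0.168]
contact_force: [1.4, -2.0, -0.0]
opening: 0.0258
t 1.02 fix mm [-370.4  711.5  230.2] F [ 1.  -2.2 -0. ] open 0.0258
tool axes in fixture cols x,y,z
 [[-0.002, -0.009, 1.0], [0.001, 1.0, 0.009], [-1.0, 0.001, -0.002]]
```

I typed that last row in mm instead of m. It was clamped to 41.7 mm in the right direction, so no harm was done. From here I'll use metres.

```bash
python3 -m handwheel '[[0,[0.003,-0.036,0.009],[0,0,0]],[0,[0.003,-0.036,0.009],[0,0,0]],[0,[0.003,-0.036,0.009],[0,0,0]],[0,[0.003,-0.036,0.009],[0,0,0]],[0,[0.003,-0.036,0.009],[0,0,0]],[0,[0.003,-0.036,0.009],[0,0,0]],[0,[0.003,-0.036,0.009],[0,0,0]],[0,[0.003,-0.036,0.009],[0,0,0]],[0,[0.003,-0.036,0.009],[0,0,0]],[0,[0.003,-0.036,0.009],[0,0,0]]]'; python3 -m handwheel '[[0,[0.003,-0.036,0.009],[0,0,0]],[0,[0.003,-0.036,0.009],[0,0,0]],[0,[0.003,-0.036,0.009],[0,0,0]],[0,[0.003,-0.036,0.009],[0,0,0]],[0,[0.003,-0.036,0.009],[0,0,0]],[0,[0.003,-0.036,0.009],[0,0,0]],[0,[0.003,-0.036,0.009],[0,0,0]],[0,[0.003,-0.036,0.009],[0,0,0]],[0,[0.003,-0.036,0.009],[0,0,0]],[0,[0,0,0],[0,0,0]]]'; python3 -c "
from h import *
o,R,F=st(); print(need(R,o['tool_pos'],f2w(-.170,-.0755,.11)))
G=F@np.c_[[0,0,-1],[0,1,0],[1,0,0]];print(Ro.from_matrix(R.T@G).as_rotvec(degrees=True))"
```

```text
t: 1.85
tool_pos: [0.3301, 0.2339, 0.2015]
tool_rot: [-0.161, 1.563, 0.162]
contact_force: [1.3, 0.2, -0.2]
opening: 0.0
t: 2.68
tool_pos: [0.4765, -0.0702, 0.1741]
tool_rot: [-0.158, 1.565, 0.155]
contact_force: [-1.0, -0.2, -0.4]
opening: -0.0003
t 2.68 fix mm [-197.2   19.5  174.1] F [-1.  -0.  -0.4] open -0.0003
tool axes in fixture cols x,y,z
 [[-0.0, 0.005, 1.0], [-0.002, 1.0, -0.005], [-1.0, -0.002, -0.0]]
[ 64.3 -94.7  27.6]
[-0.26887935 -0.00752043  0.12246986]
```

```bash
python3 -m handwheel '[[0,[0.010,-0.032,0.009],[0,0,0]],[0,[0.020,-0.032,0.009],[0,0,0]],[0,[0.034,-0.031,0.009],[0,0,0]],[0,[0,0,0],[0,0,0]],[0,[0,0,0],[0,0,0]]]'; python3 - <<'E'
from h import *
o,R,F=st()
for n in("top","side"):
    im=ctrl.get_image(n)[:,:,::-1]; im=im[120:260,250:410] if n=="top" else im[110:250,210:390]
    cv2.imwrite(f"pics/{n}1.png",cv2.resize(im,None,fx=4,fy=4,interpolation=cv2.INTER_CUBIC))
E
```

```text
t: 3.1
tool_pos: [0.5176, -0.1496, 0.1112]
tool_rot: [-0.157, 1.57, 0.162]
contact_force: [0.3, 1.5, 0.3]
opening: -0.0001
t 3.1 fix mm [-173.   -66.6  111.2] F [0.6 1.4 0.3] open -0.0001
tool axes in fixture cols x,y,z
 [[-0.005, 0.001, 1.0], [0.004, 1.0, -0.001], [-1.0, 0.004, -0.005]]
```

View pics/top1.png

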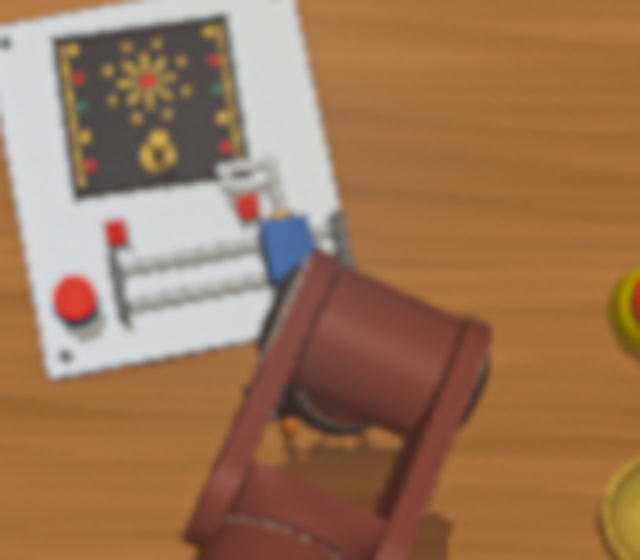

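View pics/side1.png

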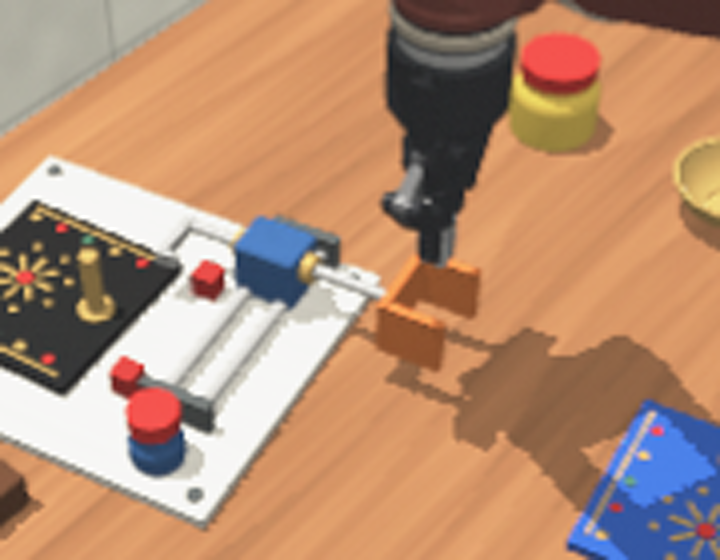

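The side view shows the shut fingertips above the yoke pocket, at about crop (440,250). Before lowering I'll check the yoke's y from the side picture.

```bash
python3 - <<'E'
from h import *
for n,z,l in(('cheekL rear top',.075,(688,210)),('cheekR rear top',.075,(727,148)),('face L top',.075,(617,185)),('face R top',.075,(660,122)),('stopR top',.034,(428,142)),('stopL',.034,(338,248))):
    print(n,(w2f(pix2w('side',c2p([l],4.4,(165,145)),z)[0])*1e3).round(1))
o,R,F=st();print(need(R,o['tool_pos'],f2w(-.170,-.0755,.08)))
E
```

```text
cheekL rear top [-192.4  -45.1   75. ]
cheekR rear top [-190.8 -105.6   75. ]
face L top [-144.9  -43.9   75. ]
face R top [-143.4 -107.4   75. ]
stopR top [  1.7 -57.9  34. ]
stopL [ 2.  51.7 34. ]
t 3.2 fix mm [-171.3  -66.5  114.9] F [ 0.1  0.3 -0.4] open -0.0001
tool axes in fixture cols x,y,z
 [[0.001, -0.001, 1.0], [-0.0, 1.0, 0.001], [-1.0, -0.0, 0.001]]
[34.9 -9.   1.2]
```

```bash
python3 -m handwheel '[[0,[0,-0.009,0],[0,0,0]],[0,[0.014,0,0],[0,0,0]],[0,[0.014,0,0],[0,0,0]],[0,[0,0,0],[0,0,0]],[0,[0,0,0],[0,0,0]]]'; python3 -c "
from h import *
st()"
```

```text
t: 3.62
tool_pos: [0.521, -0.1581, 0.0871]
tool_rot: [-0.162, 1.564, 0.161]
contact_force: [0.4, 0.2, 0.7]
opening: 0.0004
t 3.62 fix mm [-171.4  -75.7   87.1] F [0.4 0.2 0.7] open 0.0004
tool axes in fixture cols x,y,z
 [[0.001, -0.002, 1.0], [-0.001, 1.0, 0.002], [-1.0, -0.001, 0.001]]
```

```bash
python3 -m handwheel '[[0,[0.010,0,0],[0,0,0]],[0,[0.012,0,0],[0,0,0]],[0,[0.012,0,0],[0,0,0]],[0,[0.009,0,0],[0,0,0]],[0,[0,0,0],[0,0,0]],[0,[0,0,0],[0,0,0]]]'; python3 -c "
from h import *
st()"
```

```text
t: 4.12
tool_pos: [0.52, -0.1581, 0.0417]
tool_rot: [-0.16, 1.567, 0.162]
contact_force: [0.3, -0.0, -0.1]
opening: 0.0002
t 4.12 fix mm [-172.4  -75.4   41.7] F [ 0.2 -0.1 -0.1] open 0.0002
tool axes in fixture cols x,y,z
 [[-0.002, -0.001, 1.0], [0.002, 1.0, 0.001], [-1.0, 0.002, -0.002]]
```

```bash
python3 -m handwheel '[[0,[0,0,0.006],[0,0,0]],[0,[0,0,0.006],[0,0,0]],[0,[0,0,0.006],[0,0,0]],[0,[0,0,0.006],[0,0,0]],[0,[0,0,0.006],[0,0,0]],[0,[0,0,0],[0,0,0]]]'; python3 -c "
from h import *
st()"
```

```text
t: 4.62
tool_pos: [0.5504, -0.1526, 0.0436]
tool_rot: [-0.162, 1.567, 0.161]
contact_force: [-6.7, -0.9, 5.4]
opening: 0.0002
t 4.62 fix mm [-141.5  -76.2   43.6] F [-6.7  0.5  5.4] open 0.0002
tool axes in fixture cols x,y,z
 [[-0.003, -0.002, 1.0], [-0.0, 1.0, 0.002], [-1.0, -0.0, -0.003]]
```

```bash
python3 -m handwheel '[[0,[0,0,0.007],[0,0,0]],[0,[0,0,0.007],[0,0,0]],[0,[0,0,0.007],[0,0,0]],[0,[0,0,0.007],[0,0,0]],[0,[0,0,0.007],[0,0,0]],[0,[0,0,0.006],[0,0,0]],[0,[0,0,0.005],[0,0,0]],[0,[0,0,0],[0,0,0]],[0,[0,0,0],[0,0,0]]]'; python3 - <<'E'
from h import *
st()
for n in("top","side"):
    im=ctrl.get_image(n)[:,:,::-1]; im=im[100:240,230:390] if n=="top" else im[110:250,165:345]
    cv2.imwrite(f"pics/{n}2.png",cv2.resize(im,None,fx=4,fy=4,interpolation=cv2.INTER_CUBIC))
E
```

```text
t: 5.37
tool_pos: [0.5936, -0.1434, 0.0435]
tool_rot: [-0.162, 1.571, 0.162]
contact_force: [-12.1, -2.2, 7.4]
opening: -0.0001
t 5.37 fix mm [-97.3 -76.   43.5] F [-12.3   0.3   7.4] open -0.0001
tool axes in fixture cols x,y,z
 [[-0.007, -0.002, 1.0], [0.001, 1.0, 0.002], [-1.0, 0.001, -0.007]]
```

View pics/top2.png

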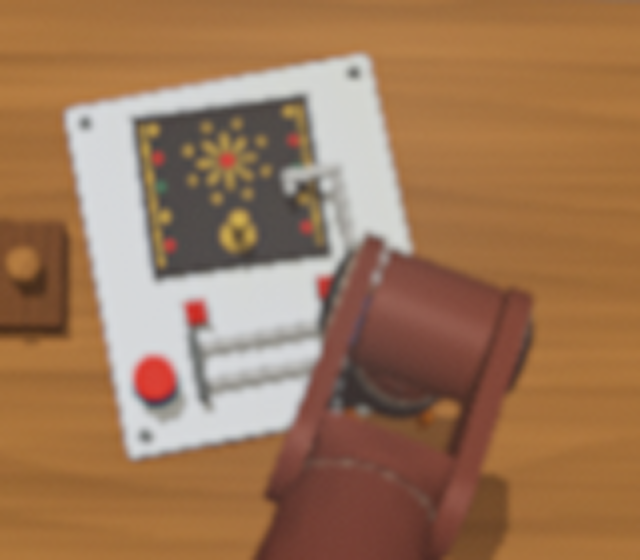

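View pics/side2.png

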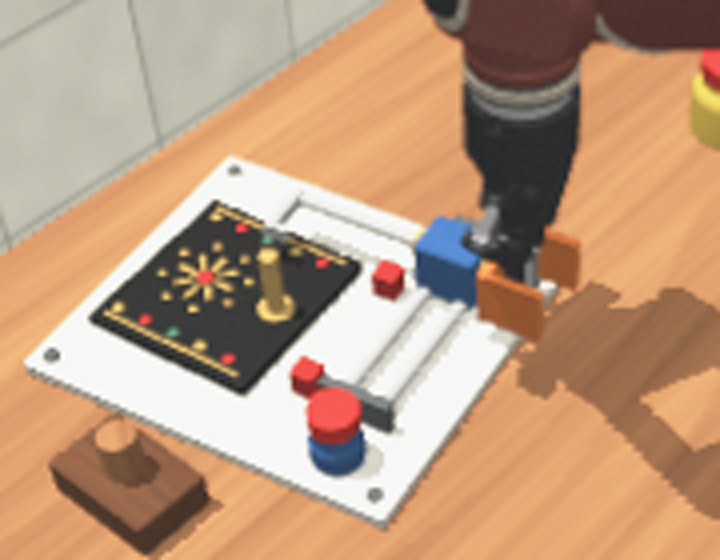

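```bash
python3 - <<'E'
from h import *
g=lambda l,z:(w2f(pix2w('top',c2p([l],4,(230,100)),z)[0])*1e3).round(1)
print('claw farleft',g((283,170),.056),'lip rear left',g((287,196),.056),'far right',g((338,163),.056))
print('post top',g((239,216),.077),'post base centre',g((238,236),.022))
gs=lambda l,z:(w2f(pix2w('side',c2p([l],4,(165,110)),z)[0])*1e3).round(1)
print('side: post top',gs((268,255),.077),'base',gs((276,305),.022),'claw lip',gs((265,238),.056),'claw far right corner',gs((298,195),.056))
E
```

```text
claw farleft [ 96.8 -33.9  56. ] lip rear left [ 75.  -32.9  56. ] far right [ 94.4 -78.7  56. ]
post top [60.3  9.6 77. ] post base centre [58.3  9.8 22. ]
side: post top [58.3  7.7 77. ] base [62.   3.1 22. ] claw lip [ 85.1 -23.9  56. ] claw far right corner [ 89.9 -75.   56. ]
```

```bash
python3 -m handwheel '[[0,[0,0,0.003],[0,0,0]],[0,[0,0.007,0],[0,0,0]],[0,[0,0.007,0],[0,0,0]],[0,[0,0.007,0],[0,0,0]],[0,[0,0.007,0],[0,0,0]],[0,[0,0.007,0],[0,0,0]],[0,[0,0.007,0],[0,0,0]],[0,[0,0.007,0],[0,0,0]],[0,[0,0.007,0],[0,0,0]],[0,[0,0,0],[0,0,0]]]'; python3 - <<'E'
from h import *
st()
for n in("top","side"):
    im=ctrl.get_image(n)[:,:,::-1]; im=im[100:240,230:390] if n=="top" else im[110:250,165:345]
    cv2.imwrite(f"pics/{n}3.png",cv2.resize(im,None,fx=4,fy=4,interpolation=cv2.INTER_CUBIC))
E
```

```text
t: 6.3
tool_pos: [0.5846, -0.0874, 0.0434]
tool_rot: [-0.162, 1.572, 0.162]
contact_force: [-13.1, -1.6, 8.2]
opening: -0.0001
t 6.3 fix mm [-94.8 -19.3  43.4] F [-13.1   1.1   8.2] open -0.0001
tool axes in fixture cols x,y,z
 [[-0.007, -0.002, 1.0], [0.0, 1.0, 0.002], [-1.0, 0.0, -0.007]]
```

View pics/top3.png

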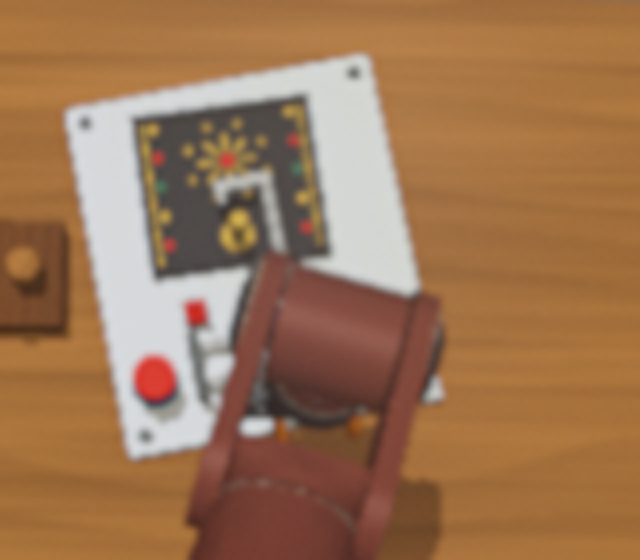

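View pics/side3.png

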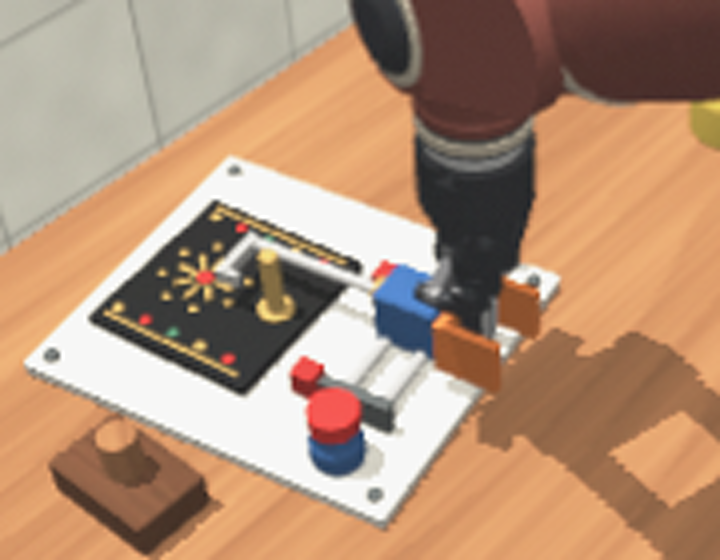

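The claw is now at crop (213–270, 173–185), behind the post at (238,230), and the lip is left of the post. I'll measure the pocket centre against the post.

```bash
python3 - <<'E'
from h import *
g=lambda l,z:(w2f(pix2w('top',c2p([l],4,(230,100)),z)[0])*1e3).round(1)
print('claw farleft',g((211,183),.056),'lip rear left',g((214,206),.056),'far right',g((270,172),.056))
print('post top',g((239,216),.077),'post base centre',g((238,236),.022))
gs=lambda l,z:(w2f(pix2w('side',c2p([l],4,(165,110)),z)[0])*1e3).round(1)
print('side: lip end',gs((240,278),.056),'claw far right corner',gs((248,233),.056))
E
```

```text
claw farleft [97.  25.1 56. ] lip rear left [77.7 26.3 56. ] far right [ 97.1 -23.3  56. ]
post top [60.3  9.6 77. ] post base centre [58.3  9.8 22. ]
side: lip end [77.2 19.3 56. ] claw far right corner [ 99.  -22.5  56. ]
```

```bash
python3 -m handwheel '[[0,[0,0.004,0],[0,0,0]],[0,[0,0.004,0],[0,0,0]],[0,[0,0,0],[0,0,0]],[0,[0,0,0],[0,0,0]]]'; python3 - <<'E'
from h import *
st()
for n in("top","side"):
    im=ctrl.get_image(n)[:,:,::-1]; im=im[100:240,230:390] if n=="top" else im[110:250,165:345]
    cv2.imwrite(f"pics/{n}4.png",cv2.resize(im,None,fx=4,fy=4,interpolation=cv2.INTER_CUBIC))
E
```

```text
t: 6.73
tool_pos: [0.5831, -0.0802, 0.0434]
tool_rot: [-0.162, 1.572, 0.161]
contact_force: [-12.5, -2.6, 8.1]
opening: -0.0003
t 6.73 fix mm [-94.8 -11.9  43.4] F [-12.8  -0.    8.1] open -0.0003
tool axes in fixture cols x,y,z
 [[-0.007, -0.002, 1.0], [0.0, 1.0, 0.002], [-1.0, 0.0, -0.007]]
```

View pics/top4.png

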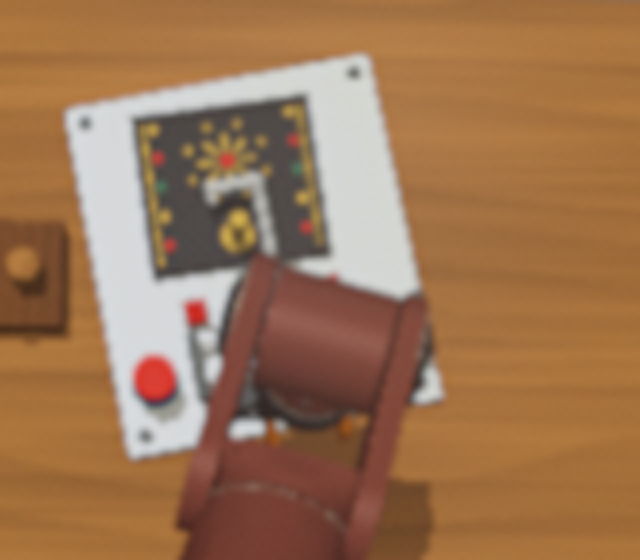

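View pics/side4.png

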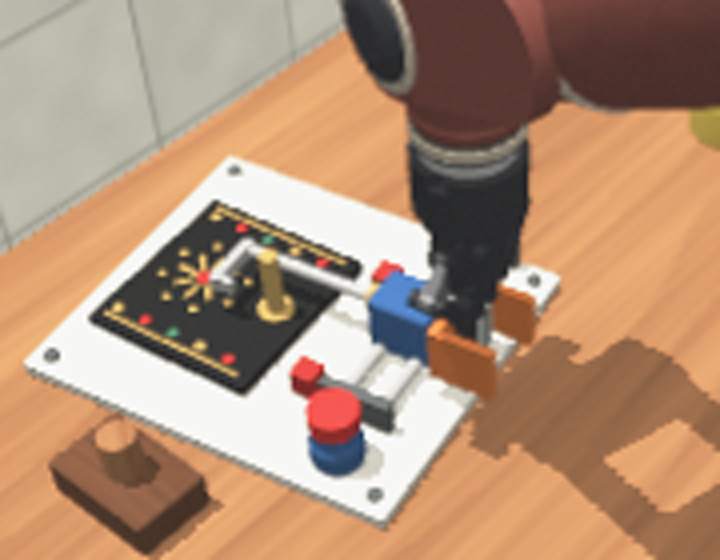

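The hook is centred on the post to within about 2 mm. I'll now ease it back.

```bash
python3 -m handwheel '[[0,[0,0,-0.004],[0,0,0]],[0,[0,0,-0.004],[0,0,0]],[0,[0,0,-0.004],[0,0,0]],[0,[0,0,-0.004],[0,0,0]],[0,[0,0,-0.004],[0,0,0]],[0,[0,0,-0.003],[0,0,0]],[0,[0,0,-0.003],[0,0,0]],[0,[0,0,0],[0,0,0]]]'; python3 - <<'E'
from h import *
st()
for n in("top","side"):
    im=ctrl.get_image(n)[:,:,::-1]; im=im[100:240,230:390] if n=="top" else im[110:250,165:345]
    cv2.imwrite(f"pics/{n}5.png",cv2.resize(im,None,fx=4,fy=4,interpolation=cv2.INTER_CUBIC))
E
```

```text
t: 7.5
tool_pos: [0.5582, -0.0855, 0.0434]
tool_rot: [-0.162, 1.57, 0.161]
contact_force: [-9.2, -2.7, 5.2]
opening: -0.0001
t 7.5 fix mm [-120.3  -12.    43.4] F [-9.6 -0.7  5.2] open -0.0001
tool axes in fixture cols x,y,z
 [[-0.005, -0.001, 1.0], [0.0, 1.0, 0.001], [-1.0, 0.0, -0.005]]
```

View pics/top5.png

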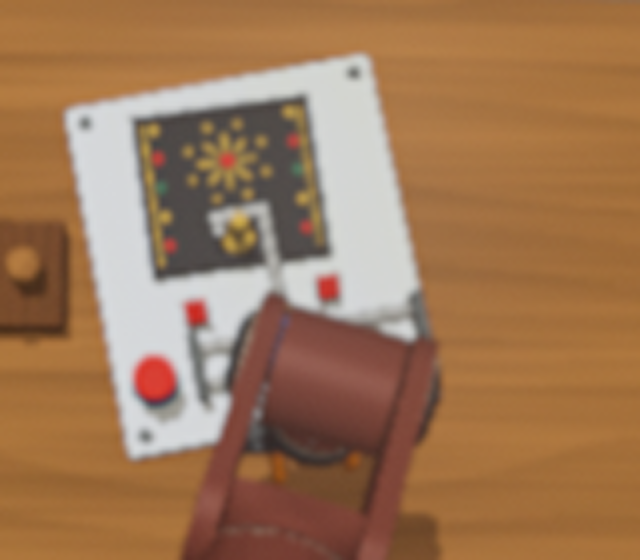

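View pics/side5.png

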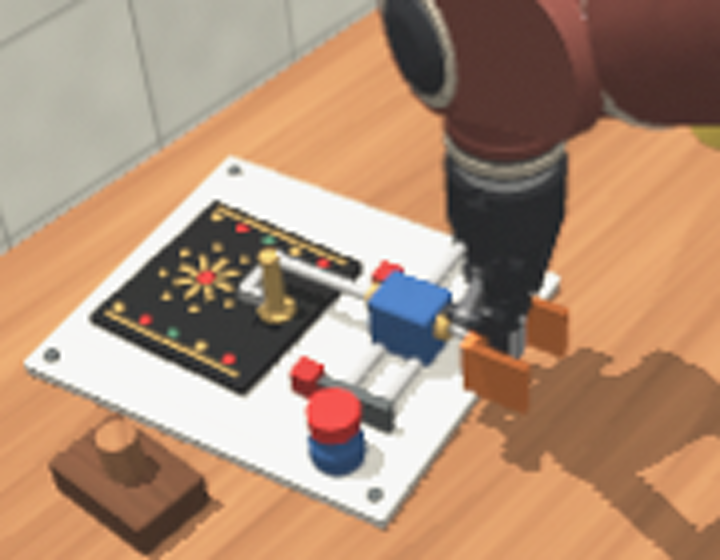

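The post, at crop (238,225), sits inside the pocket with the lip on its left. I'll keep letting it back slowly.

```bash
python3 -m handwheel '[[0,[0,0,-0.003],[0,0,0]],[0,[0,0,-0.003],[0,0,0]],[0,[0,0,-0.003],[0,0,0]],[0,[0,0,-0.003],[0,0,0]],[0,[0,0,-0.003],[0,0,0]],[0,[0,0,-0.003],[0,0,0]],[0,[0,0,-0.003],[0,0,0]],[0,[0,0,-0.003],[0,0,0]],[0,[0,0,0],[0,0,0]],[0,[0,0,0],[0,0,0]]]'; python3 -c "
from h import *
st()"
```

```text
t: 8.43
tool_pos: [0.5369, -0.0898, 0.0434]
tool_rot: [-0.161, 1.563, 0.161]
contact_force: [-0.0, -0.9, -0.5]
opening: -0.0001
t 8.43 fix mm [-141.9  -11.9   43.4] F [-0.2 -0.9 -0.5] open -0.0001
tool axes in fixture cols x,y,z
 [[0.002, -0.001, 1.0], [-0.0, 1.0, 0.001], [-1.0, -0.0, 0.002]]
```

```bash
python3 -m handwheel '[[0,[0,0,-0.005],[0,0,0]],[0,[0,0,-0.005],[0,0,0]],[0,[0,0,0],[0,0,0]]]'; python3 - <<'E'
from h import *
st()
for n in("top","side"):
    im=ctrl.get_image(n)[:,:,::-1]; im=im[100:240,230:390] if n=="top" else im[110:250,165:345]
    cv2.imwrite(f"pics/{n}6.png",cv2.resize(im,None,fx=4,fy=4,interpolation=cv2.INTER_CUBIC))
E
```

```text
t: 8.68
tool_pos: [0.5256, -0.0919, 0.0428]
tool_rot: [-0.161, 1.565, 0.161]
contact_force: [-0.3, -0.1, -0.7]
opening: 0.0002
t 8.68 fix mm [-153.4  -11.7   42.8] F [-0.3 -0.  -0.7] open 0.0002
tool axes in fixture cols x,y,z
 [[-0.001, -0.001, 1.0], [0.0, 1.0, 0.001], [-1.0, 0.0, -0.001]]
```

View pics/top6.png

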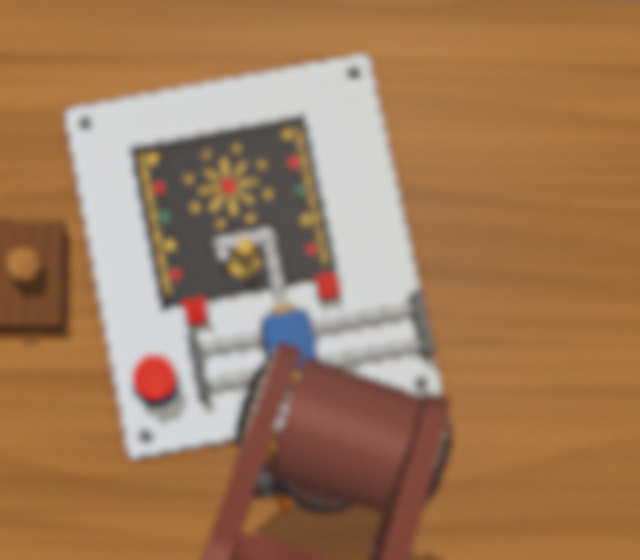

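View pics/side6.png

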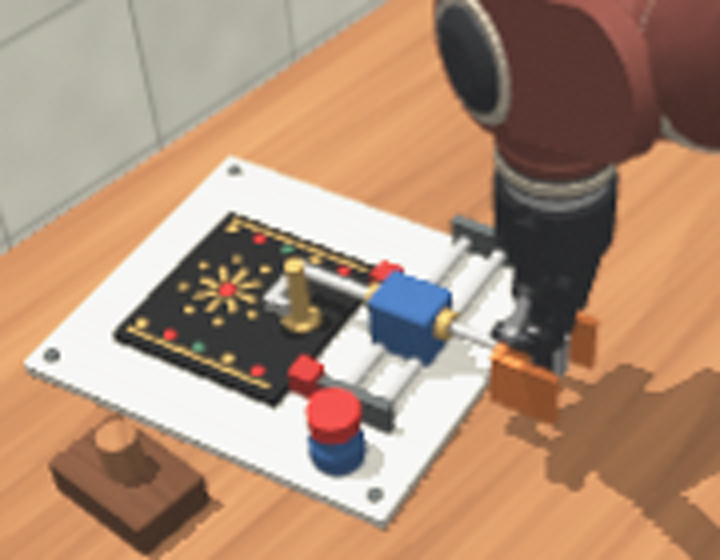

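The board is against both stops, at crop (195,310) and (328,287), and the post is in the hook. I'll lift straight out and then check.

```bash
python3 -m handwheel '[[0,[-0.01,0,0],[0,0,0]],[0,[-0.02,0,0],[0,0,0]],[0,[-0.03,0,0],[0,0,0]],[0,[-0.035,0,-0.01],[0,0,0]],[0,[-0.03,0,-0.035],[0,0,0]],[0,[-0.02,0,-0.035],[0,0,0]],[0,[0,0,-0.035],[0,0,0]],[0,[0,0,0],[0,0,0]],[0,[0,0,0],[0,0,0]]]'; python3 - <<'E'
from h import *
st()
for n in("top","side"):
    im=ctrl.get_image(n)[:,:,::-1]; cv2.imwrite(f"pics/{n}7f.png",im); im=im[100:240,230:390] if n=="top" else im[110:250,165:345]
    cv2.imwrite(f"pics/{n}7.png",cv2.resize(im,None,fx=4,fy=4,interpolation=cv2.INTER_CUBIC))
E
```

```text
t: 9.53
tool_pos: [0.4166, -0.115, 0.1864]
tool_rot: [-0.161, 1.562, 0.159]
contact_force: [0.2, -1.4, -0.1]
opening: -0.0003
t 9.53 fix mm [-264.8  -12.2  186.4] F [-0.1 -1.4 -0.1] open -0.0003
tool axes in fixture cols x,y,z
 [[0.003, 0.001, 1.0], [-0.002, 1.0, -0.001], [-1.0, -0.002, 0.003]]
```

View pics/top7.png

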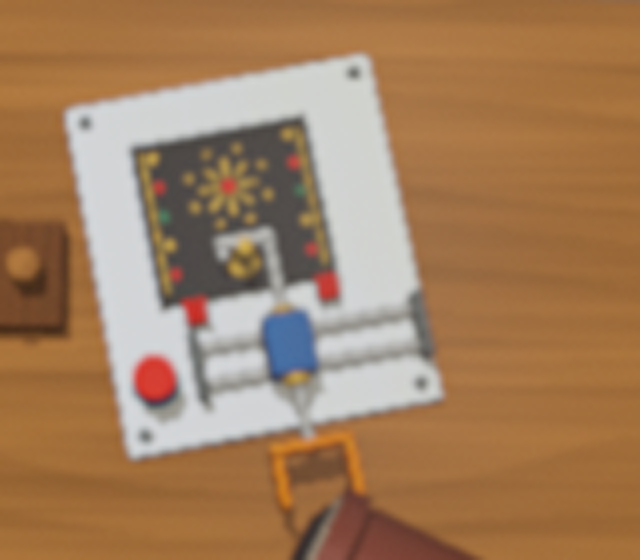

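View pics/side7f.png

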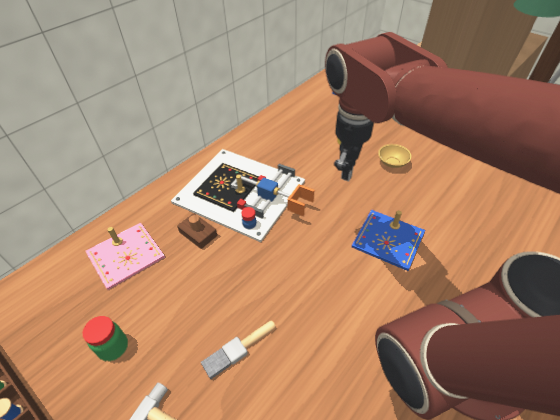

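```bash
python3 - <<'E'
from h import *
g=lambda l,z:pix2w('top',c2p([l],4,(230,100)),z)[0]
B=np.array([g(l,.022) for l in((133,148),(305,118),(333,277),(163,306))])
th,t,r=fit([(.07,.075),(.07,-.075),(-.07,-.075),(-.07,.075)],B)
print('yaw rel',np.degrees(th-TH),'centre',w2f([*t,0])*1e3,(r*1e3).round(1).tolist())
print('cheek ends',w2f(g((286,507),.075))*1e3,'claw far L',w2f(g((212,240),.056))*1e3)
E
python3 -c "
from station import ctrl; print(ctrl.finish_job())"
```

```text
yaw rel -0.7356327212232437 centre [79.44997673  9.53535888  0.        ] [[-1.3, -2.7], [-1.6, 1.9], [0.5, 4.6], [2.4, -3.9]]
cheek ends [-172.60306171   17.31793192   75.        ] claw far L [50.41797232 33.16872782 56.        ]
the job is handed in; nothing more can be done
None
```

The black board is hooked and pulled home against both red stops, and I've handed the job in at about 9.6 s of the 40 s. I pressed the yoke about 64 mm, slid the carriage left about 64 mm so the hook was behind the post, then eased the plunger back. The spring did the pulling; the gripper never touched the board.

**Board position:** the last check put the board's centre at fixture x = 79.4 mm, where fully home is 80 mm. Both stops look in contact in the final pictures.

**Hook and plunger:** the post sits in the pocket with the lip on its left. The yoke's cheek ends moved about 17–18 mm forward from rest, matching the expected 18 mm.

**Clearance:** the gripper finished with its tips 186 mm above the bench, about 90 mm behind the yoke. The force on it was about 1 N, which is sensor noise. The jars, block, brush and bowl that I could see looked unmoved. The mallet was only partly in view.

**Checks that were less clean:**
- The corner fit still shows the board turned -0.7°. Its corner residuals are 2–5 mm, so I take that as within its error.
- One early row was typed in mm instead of metres. It was clamped to 41.7 mm in free air and did no harm.

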